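# Press the base of a black leather box in its forming block

## Task

A square forming block is bolted on the bed of the green lever press: take whichever of the two black boxes has the cube that fits its socket, set it down in the socket, base upward, until the base rests on the block, and let go of it. Then pull the spring-loaded yoke of the press down by its grip bar until its side arms are level and no further, so that the sprung pad bears on the base, and keep it held there: finish while still holding it down, because the glue is setting. Leave the other box and the things on the bench where they are.

Things in the scene. Friction and masses are not known exactly. Their poses are not given: they have to be found in the camera images.
- press_bed (a point): Centre of the top face of the press's round steel bed (diameter 116 mm, 27 mm above the bench), which carries one forming block. The point's axes are those of the press: +x points from the bed towards the hinge, z up. The green base plate under it is 140 mm wide across y and reaches from x = -90 to +155 mm.
- press_hinge (a point): Middle of the hinge pin of the press, 115 mm along press +x from the bed's centre and 117 mm above the bench; the pin runs along the press's y axis (same axes as press_bed). Two green cheeks (50 mm long in x, centred on the pin, to 130 mm high) stand at y = +-63 mm.
- press_yoke (a joint): Angle of the yoke (two side arms 102 mm apart, joined by the grip bar), rad. 0: open, sprung, 10 degrees back past upright. Grows as it is pulled down over the bed; 1.745: level; stop 1.825. Springs open when released. At the grip bar it takes 6 to 9 N before the pad touches a seated box (at 1.69), 13 to 18 N with the arms level on it, 30 N where the pad's spring bottoms (1.80).
- press_grip: Black grip bar of the yoke, a round sleeve that turns freely on its rod: 20 mm diameter, 94 mm long between the arms, along its own y axis (parallel to the pin); origin at its middle, 225 mm from the pin. Open: 339 mm above the bench, 39 mm beyond the hinge (press +x). Arms level: at hinge height (117 mm), 225 mm from the hinge towards press -x.
- press_pad: Round pad under the yoke, 68 mm diameter, 12 mm thick; origin at the centre of its face, 115 mm from the pin and, arms level, 37 mm below it, so it comes down centrally on the block. It yields up to 12 mm against a spring of 2.5 N per mm; with a box properly seated and the arms level it is pushed back 5 mm and bears with about 17 N.
- block_large: Aluminium forming block, 86 x 86 x 46 mm, socket for the large box in its top: square, 42 mm wide, sides parallel to the block's, 42 mm deep, mouth chamfered 4 mm at 45 degrees. Origin at the centre of its underside, z up. Fixed. At the start either this block or block_small stands on the press bed; the other is kept on a wooden board 27 mm high.
- block_small: Aluminium forming block, the same outside, 86 x 86 x 46 mm, with a smaller square socket, 32 mm wide, 42 mm deep, mouth chamfered 4 mm at 45 degrees. Origin at the centre of its underside, z up. Fixed.
- box_large: Large rigid black leather box, 100 g, upside down: cube 38 x 38 mm, 36 mm high; on it the base 58 x 58 mm, 12 mm thick; 48 mm in all. A tongue 12 mm long, 41 mm wide sticks out of the base on its -x side: grip across y (58 mm). Origin: centre of its underside, z up. Seated, origin 10 mm above the block's, top 85 mm above the bench. Any quarter turn of the cube will do.
- box_small: Small black box, same make, about 60 g: cube 28 x 28 mm and 28 mm high; base 46 x 46 mm and 12 mm thick, 40 mm high in all; tongue 10 mm long and 32 mm wide on the -x side, gripped across y (46 mm). Origin at the centre of its underside, z up. Seated in block_small, the origin is 18 mm above the block's origin and the top is 85 mm above the bench.
- glue_bottle: White glue bottle standing on the bench, 38 mm diameter, 105 mm high. Origin at the centre of its foot. Leave alone.
- dye_jar: Amber glass jar with a black lid, 54 mm diameter, 62 mm high. Origin at the centre of its foot. Leave alone.
- glue_brush: Glue brush lying on the bench, 170 mm long along its x. Origin at its middle, underside. Leave alone.
Mind the look-alikes: they are no part of the job. What is shaped like the box_small but turquoise or yellow is not meant.

How it is judged:
By the outcome, as a careful person would: the job done as asked, in the order asked, and still so for the second after the job is handed in, while the arm keeps its last pose, push and grip.
It also fails if it takes over 69 s, if anything falls off the work surface, if the arm or the gripper's body presses on something with over 40 N, if the wrist force passes 120 N, or if a joint passes its speed limit or range.

## Robot

A 6-joint arm with a two-finger parallel gripper is mounted at the origin on the work surface. World frame = base frame: x ahead of the robot, y to its left, z up, the work surface at z = 0. Lengths are in m, angles in rad, forces in N, time in s.
With the tool pointing down it reaches from about 0.35 to 0.975 m from the base axis. Payload 17.4 kg.
Tool frame: the origin (TCP) lies midway between the tips of the shut fingers; the grasp point (between the pads) lies 19 mm behind it; z points along the fingers, y is the line along which they close (so a half turn about z gives the same grasp; the last joint's range is limited). The gripper opens to 85 mm and grips with 20 to 120 N. Pads are 22 mm wide; open, the fingers measure 114 mm over their backs; the gripper's body (76 mm by 85 mm) begins 54 mm behind the grasp point. The pads swing forward as they close: fully open they stand 13 mm farther back than shut.
Start: joints at [-1.222, 0.116, 1.442, -0, 1.584, -0.038], TCP at [0.255, -0.625, 0.231] pointing down, gripper open.
Joint ranges: [-2.83, 2.83], [-0.83, 2.19], [0.07, 2.5], [-1.14, 4.28], [0.01, 3], [-2.97, 2.97]. Speed limits (rad/s): [1.89, 1.89, 2.22, 3.14, 3.14, 3.14].

## Interface

Orientations are given as a unit quaternion [w, x, y, z].
In Python, from plant import ctrl gives the robot as it stands.
- The arm moves only by the tool apply_moves, never from a script. Its argument "commands" is a list of rows, each a list of 2 entries, a list of its own where there are three numbers: the shift along the tool's x, y, z in cm, then the turn, a rotation vector about the tool's x, y, z in rad. A call has 1 to 5 rows; each row is the pose to reach, as a shift and turn from the pose commanded when the call began, along the tool's axes at that moment; what a row does not reach only later rows make up. A row lasts 1/10 s, in which the tool goes at most 50 mm and 8.59 degrees, less where a joint would pass 70% of its speed; a pose out of reach is approached as far as the arm can. A call with a gripper value outside its range is refused whole. "gripper" is the opening, from 0 (shut) to 1 (fully open), set as the call begins (left out, the last holds). The fingers move at their own pace and stop on an object; the grip force is fixed at half the most. Time passes only in rows, so rows that repeat a pose let the fingers close. It gives the time, the measured TCP pose, the force, the opening and the grip force at its end, in the units of the state.
- ctrl.get_obs(): the state, without advancing time (a new reading comes with each control period).
- ctrl.read_camera(name): name is "side" or "top"; returns (picture, depth): 420x560x3 uint8, red, green, blue; 420x560 float32, m along the optical axis (not along the pixel's ray), 0 where there is no reading.
- ctrl.get_calibration(name): a dict with "fx", "fy", "cx", "cy" (pixels), "origin" and "orientation" of the camera in the world. Camera axes: x right, y down, z forward; pixel columns grow to the right and rows downward; lengths in m; the calibration is good to about 2 mm. A picture is of the moment at which its call begins. get_calibration takes no time and is no camera call.
- ctrl.finish_job(): hands the job in; it is judged then, once.
The state is a dict: "t": time; "joint_pos": joint angles; "qd": joint speeds; "tau": joint torques, N m; "position": TCP position; "orientation": TCP orientation; "ft_force": force on the tool from outside, world axes, zero at the start; "wrist_torque": the same for the moment, N m; "opening": opening from 0.0 (shut) to 1.0 (fully open); "finger_force": force on a finger pad.
Only numpy, scipy, OpenCV 4.12 (cv2) and the standard library are available. Lean on these libraries where they do the work, as an engineer would, in place of code of your own. Each camera call takes 0.05 s, during which the arm holds its last target. There are 200 camera calls.

## Working session

There is one attempt and no reset: what is moved stays moved. The work goes in short steps, Python scripts to look and compute and a tool call to move; the robot and the scene stay as the last step left them, time stands still between calls to the robot, and variables do not carry over. Pictures are saved under pics/ and viewed, at most 10 in all, crops included, and the job is handed in when it is done.

Besides the shell and the picture viewer there is one more tool, called by a JSON object that holds its "name" and its "arguments", one argument or row to a line. apply_moves: Moves the arm, as the interface text tells. Its arguments: {"type":"object","properties":{"commands":{"type":"array"},"gripper":{"type":"number"}},"required":["commands"]}

```bash
mkdir -p pics; ls
cat > h.py <<'E'
import numpy as np,cv2
from scipy.spatial.transform import Rotation as R
from plant import ctrl
def cal(n):
    c=ctrl.get_calibration(n); q=c["orientation"]
    return c,np.array(c["origin"]),R.from_quat([q[1],q[2],q[3],q[0]]).as_matrix()
def cloud(n,d):
    c,o,M=cal(n); v,u=np.mgrid[:d.shape[0],:d.shape[1]]
    p=np.stack([(u-c["cx"])/c["fx"]*d,(v-c["cy"])/c["fy"]*d,d],-1)
    return p@M.T+o
def ray(n,u,v,z):
    c,o,M=cal(n); r=M@np.array([(u-c["cx"])/c["fx"],(v-c["cy"])/c["fy"],1])
    return o+r*(z-o[2])/r[2]
E
python3 - <<'E'
from h import *
for n in("side","top"):
    p,d=ctrl.read_camera(n); np.savez(f"/tmp/{n}0.npz",p=p,d=d)
    cv2.imwrite(f"pics/{n}0.png",p[:,:,::-1]); c,o,M=cal(n);print(n,c,(d>0).mean())
print(ctrl.get_obs())
E
```

```text
pics
side {'fx': 379.24602390072744, 'fy': 379.24602390072744, 'cx': 279.563056350324, 'cy': 203.1371537788542, 'origin': array([0.38306388, 0.77778458, 0.90238658]), 'orientation': array([ 0.06391035, -0.12105333,  0.90560911, -0.40141462])} 0.9959523809523809
top {'fx': 469.12532160163204, 'fy': 469.12532160163204, 'cx': 284.58845859783816, 'cy': 206.97036729242527, 'origin': array([0.4712808 , 0.02542948, 1.29045586]), 'orientation': array([-0.04492248,  0.70666739, -0.70566353,  0.02534065])} 0.9958971088435374
{'t': 0.1, 'joint_pos': array([-1.22181014e+00,  1.16462829e-01,  1.44222033e+00, -1.33134932e-05,
        1.58398478e+00, -3.77801846e-02]), 'qd': array([ 0.00312262, -0.00104096,  0.00051431, -0.00068198, -0.00025782,
        0.00170168]), 'tau': array([ 1.90271538e-03, -7.33670139e+01, -6.33790398e+01, -9.88613010e-05,
        5.23664290e-03,  3.51290589e-05]), 'position': array([ 0.25454866, -0.62497803,  0.23060568]), 'orientation': array([-5.30115402e-04,  9.81359546e-01,  1.92180001e-01, -8.98974131e-05]), 'ft_force': array([-0.00449973, -0.26390119,  0.10407416]), 'wrist_torque': array([ 0.01362868, -0.03416355, -0.01493779]), 'finger_force': 0.0, 'opening': 1.0018637684173868}
```

View pics/top0.png

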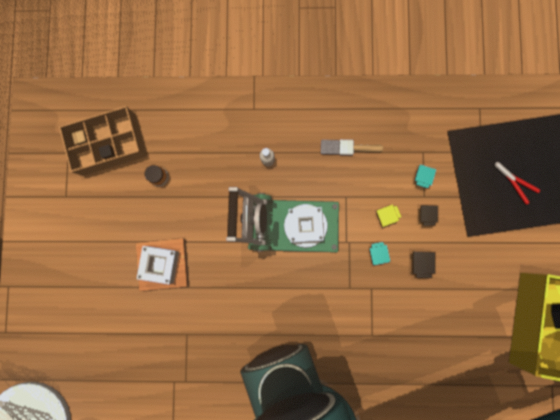

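View pics/side0.png

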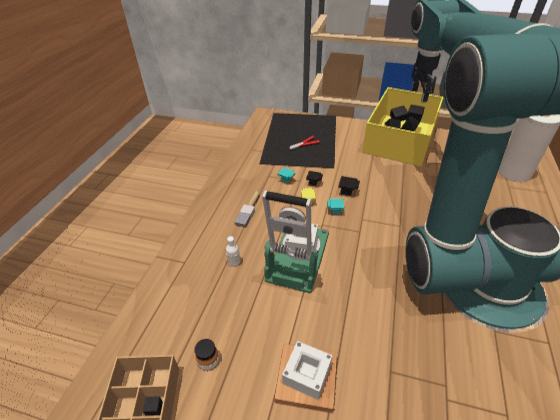

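The top view shows the press block at (305,225) and the spare block at (157,265). The black boxes are at (428,215), smaller, and (423,264), larger. The turquoise (425,176) and (379,254) and yellow (389,215) ones are look-alikes. The side view shows the same things, with the open yoke at (288,225). Next I measure the sockets and boxes.

Run:
```python
from h import *
D={n:np.load(f"/tmp/{n}0.npz") for n in("top","side")}
p,d=D["top"]["p"],D["top"]["d"]; X=cloud("top",d); Z=X[...,2]
def rect(name,mask,win,z,n="top"):
    u0,v0,u1,v1=win; m=np.zeros(mask.shape,np.uint8); m[v0:v1,u0:u1]=mask[v0:v1,u0:u1]
    k,l,s,c=cv2.connectedComponentsWithStats(m); i=1+np.argmax(s[1:,4]); m=(l==i)
    v,u=np.nonzero(m); w=np.array([ray(n,a,b,z)[:2] for a,b in zip(u,v)])
    r=cv2.minAreaRect((w*1000).astype(np.float32)); print(name,n,"px",c[i].round(1),"area mm2",len(u),"rect",np.round(r[0],1),np.round(r[1],1),round(r[2],1),"sqrtarea",round(np.sqrt(len(u)*((z-cal(n)[1][2])/cal(n)[0]['fx'])**2*1e6),1),"mean",(w.mean(0)*1000).round(1))
# heights
for nm,(u,v) in dict(pblock=(293,225),psock=(305,225),bblock=(143,265),bsock=(158,265),bs=(428,215),bl=(423,264),bench=(400,300)).items(): print(nm,X[v,u].round(4))
g=p.max(2).astype(int)
rect("small",(g<70)&(Z>.028),(412,198,446,232),.040)
rect("large",(g<70)&(Z>.033),(405,243,445,285),.048)
rect("small_h",(Z>.03),(412,198,446,232),.040)
rect("large_h",(Z>.038),(405,243,445,285),.048)
rect("pblock",(Z>.06),(280,204,330,246),.073)
rect("psock",(Z<.06),(296,215,316,236),.073)
rect("bblock",(Z>.06),(130,240,182,290),.073)
rect("bsock",(Z<.06),(145,252,170,279),.073)
a=cv2.resize(p[150:290,270:450],None,fx=4.4,fy=4.2,interpolation=cv2.INTER_CUBIC)[:,:,::-1]
cv2.imwrite("pics/crop1.png",a)
# side heights
ps,ds=D["side"]["p"],D["side"]["d"]; S=cloud("side",ds)
for nm,(u,v) in dict(small=(314,176),large=(348,184),grip=(289,198)).items(): print(nm,S[v,u].round(4),ps[v,u])
# green cluster points & grip (high points)
gr=(p[...,1].astype(int)>p[...,0]+25)&(p[...,1].astype(int)>p[...,2]+10)&(Z>.005)&(Z<.05)
rect("base",gr,(220,180,350,270),.014)
for n,C,P in(("top",X,p),("side",S,ps)):
    m=(C[...,2]>.31)&(C[...,2]<.37)&(abs(C[...,0]-.42)<.12)&(C[...,1]>0)&(C[...,1]<.3)&(P.max(2)<90)
    q=C[m]; print("grip",n,len(q),q.min(0).round(3),q.max(0).round(3),q.mean(0).round(4))
```

```text
pblock [0.5459 0.0374 0.0687]
psock [0.548  0.0056 0.035 ]
bblock [0.4412 0.4265 0.0746]
bsock [0.4404 0.3989 0.0354]
bs [ 0.5749 -0.3212  0.0371]
bl [ 0.4456 -0.3021  0.0465]
bench [ 0.3481 -0.2505 -0.001 ]
small top px [433.2 218.8] area mm2 25 rect [ 567.2 -334.7] [12.6 35. ] 56.7 sqrtarea 13.3 mean [ 564.6 -333.8]
large top px [429.5 268.8] area mm2 97 rect [ 437.9 -320.8] [20.5 59.7] 62.3 sqrtarea 26.1 mean [ 433.4 -318.1]
small_h top px [428.6 214.3] area mm2 352 rect [ 575.7 -321.6] [44.8 55.5] 88.3 sqrtarea 50.0 mean [ 576.5 -322. ]
large_h top px [423.7 263.4] area mm2 604 rect [ 445.7 -303.7] [67.4 62.2] 0.2 sqrtarea 65.1 mean [ 447.3 -303.5]
pblock top px [305.5 223.8] area mm2 959 rect [549.    4.9] [86.2 86. ] 3.5 sqrtarea 80.4 mean [548.8   4.9]
psock top px [305.5 223.9] area mm2 143 rect [548.3   4.9] [28.6 31.2] 90.0 sqrtarea 31.0 mean [548.6   4.9]Traceback (most recent call last):
  File "<stdin>", line 18, in <module>
  File "<stdin>", line 7, in rect
  File "h.py", line 12, in ray
    c,o,M=cal(n); r=M@np.array([(u-c["cx"])/c["fx"],(v-c["cy"])/c["fy"],1])
          ~~~^^^
  File "h.py", line 5, in cal
    c=ctrl.get_calibration(n); q=c["orientation"]
ValueError: time passes only in moves, steps and waits
```

```bash
cat > h.py <<'E'
import numpy as np,cv2
from functools import lru_cache
from scipy.spatial.transform import Rotation as R
from plant import ctrl
@lru_cache
def cal(n):
    c=ctrl.get_calibration(n)
    return c,np.array(c["origin"]),R.from_quat(np.roll(c["orientation"],-1)).as_matrix()
def ray(n,u,v):
    c,o,M=cal(n)
    return o,np.stack([(u-c["cx"])/c["fx"],(v-c["cy"])/c["fy"],np.ones(np.shape(u))],-1)@M.T
def plane(n,u,v,z):
    o,r=ray(n,np.asarray(u,float),np.asarray(v,float)); return o+r*((z-o[2])/r[...,2:])
def cloud(n,d):
    v,u=np.mgrid[:d.shape[0],:d.shape[1]]; o,r=ray(n,u,v); return o+r*d[...,None]
def rect(name,mask,win,z,n="top"):
    u0,v0,u1,v1=win; m=np.zeros(mask.shape,np.uint8); m[v0:v1,u0:u1]=mask[v0:v1,u0:u1]
    k,l,s,c=cv2.connectedComponentsWithStats(m)
    if k<2: return print(name,"none")
    i=1+np.argmax(s[1:,4]); v,u=np.nonzero(l==i); w=plane(n,u,v,z)[:,:2]*1000
    r=cv2.minAreaRect(w.astype(np.float32)); side=np.sqrt(len(u))*abs(z-cal(n)[1][2])/cal(n)[0]['fx']*1e3
    print(name,n,"px",c[i].round(1),"rect",np.round(r[0],1),np.round(r[1],1),round(r[2],1),"sqrtA",round(side,1),"mean",w.mean(0).round(1))
    return w
E
python3 - <<'E'
from h import *
D={n:np.load(f"/tmp/{n}0.npz") for n in("top","side")}
p,d=D["top"]["p"],D["top"]["d"]; X=cloud("top",d); Z=X[...,2]
g=p.max(2).astype(int)
rect("small_px",(g<80),(412,198,446,232),.040)
w=rect("small_h",(Z>.03),(412,198,446,232),.040)
rect("large_h",(Z>.038),(405,243,445,285),.048)
rect("pblock",(Z>.06),(280,204,330,246),.073)
rect("bblock",(Z>.06),(130,240,182,290),.073)
rect("bsock",(Z<.06),(145,252,170,279),.073)
gr=(p[...,1].astype(int)>p[...,0]+20)&(p[...,1].astype(int)>p[...,2])&(Z<.05)
rect("base",gr,(220,180,350,270),.014)
cv2.imwrite("pics/crop1.png",cv2.resize(p[150:290,270:450],None,fx=4.4,fy=4.2,interpolation=cv2.INTER_CUBIC)[:,:,::-1])
ps,ds=D["side"]["p"],D["side"]["d"]; S=cloud("side",ds)
for nm,(u,v) in dict(small=(314,176),large=(348,184),grip=(289,198)).items(): print(nm,S[v,u].round(4),ps[v,u])
for n,C,P in(("top",X,p),("side",S,ps)):
    m=(C[...,2]>.30)&(C[...,2]<.37)&(abs(C[...,0]-.55)<.12)&(C[...,1]>.05)&(C[...,1]<.3)&(P.max(2)<90)
    q=C[m]; print("grip",n,len(q),q.min(0).round(3),q.max(0).round(3),q.mean(0).round(4))
    if len(q)>20:
        a=np.linalg.eigh(np.cov(q[:,:2].T))[1][:,1]; print("dir",np.degrees(np.arctan2(a[1],a[0])))
m=(Z>.055)&(abs(X[...,0]-.55)<.06)&(abs(X[...,1])<.06); print("block med z top",np.median(Z[m]))
m=(abs(S[...,0]-.575)<.035)&(abs(S[...,1]+.322)<.035)&(S[...,2]>.025); q=S[m]; print("small side",len(q),q[:,:2].mean(0),np.percentile(q[:,2],[5,50,95]))
m=(Z>.03)&(abs(X[...,0]-.575)<.035)&(abs(X[...,1]+.322)<.035); print("small top z",np.median(Z[m]))
# box outline edges (print coarse)
m=np.zeros(Z.shape,np.uint8);m[198:232,412:446]=(Z>.03)[198:232,412:446];print("\n".join("".join(".#"[c] for c in r[412:446]) for r in m[200:230]))
E
```

```text
small_px top px [428.  215.2] rect [ 573.3 -320.3] [42.1 50.3] 88.3 sqrtA 45.5 mean [ 574.1 -320.3]
small_h top px [428.6 214.3] rect [ 575.7 -321.6] [44.8 55.5] 88.3 sqrtA 50.0 mean [ 576.5 -322. ]
large_h top px [423.7 263.4] rect [ 445.7 -303.7] [67.4 62.2] 0.2 sqrtA 65.1 mean [ 447.3 -303.5]
pblock top px [305.5 223.8] rect [549.    4.9] [86.2 86. ] 3.5 sqrtA 80.4 mean [548.8   4.9]
bblock top px [155.9 264.2] rect [443.5 392.3] [91.5 86.5] 81.3 sqrtA 78.5 mean [443.3 393.4]
bsock top px [156.2 264. ] rect [444.2 392.6] [38.9 40.7] 82.2 sqrtA 39.9 mean [443.9 392.5]
base top px [304.4 225.7] rect [547.6  10.6] [185.6 133.9] 88.8 sqrtA 107.1 mean [547.6   7. ]
small [ 0.5758 -0.3185  0.0364] [51 44 39]
large [ 0.4474 -0.2921  0.0452] [44 39 36]
grip [0.5445 0.1641 0.3454] [53 50 46]
grip top 362 [0.499 0.143 0.3  ] [0.601 0.167 0.354] [0.5533 0.1574 0.3466]
dir 177.51220706389
grip side 322 [0.506 0.148 0.313] [0.6   0.171 0.349] [0.5527 0.1648 0.3428]
dir 178.41402516780116
block med z top 0.07320804393205038
small side 142 [ 0.57589017 -0.31733423] [0.02952377 0.03731439 0.04039
[... 387 characters left out ...]

.........#################........
........##################........
........##################........
.........#################........
........##################........
........##################........
........##################........
........##################........
........##################........
........##################........
........##################........
........##################........
......#....#############..........
...........#############..........
...........#############..........
................#######...........
..................................
..................................
..................................
..................................
```

View pics/crop1.png

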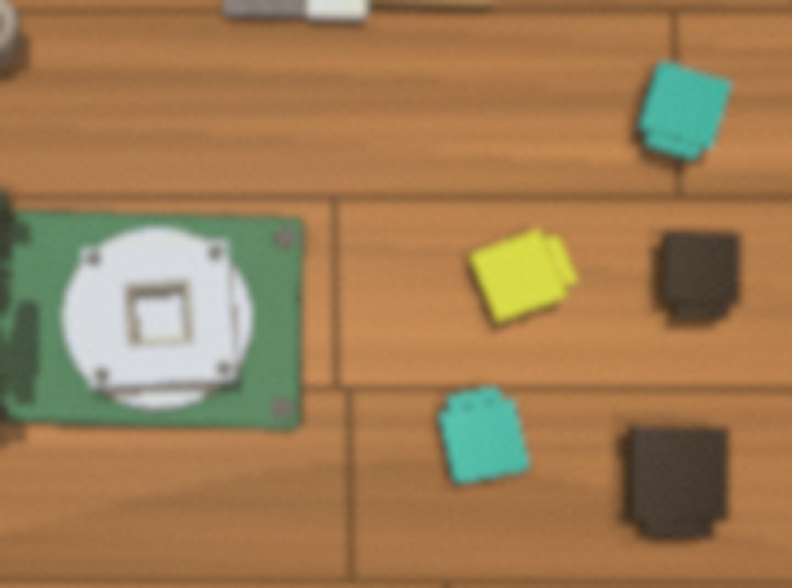

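The crop confirms it. Small black box: centre about (699,272), tongue downward, i.e. at world −x; top at 40 mm, base about 46 mm. Large box: (677,480). The press socket measures 31 mm, so it is the small one (the spare is 40 mm), and box_small is the one to use. Now I write a shift helper and start moving.

```bash
cat >> h.py <<'E'
def shift(pos,yaw_deg):
    """shift (cm, tool axes) and turn to a tool-down pose with tool x at yaw"""
    o=ctrl.get_obs(); M=R.from_quat(np.roll(o["orientation"],-1))
    T=R.from_euler("z",yaw_deg,degrees=True)*R.from_rotvec([np.pi,0,0])
    s=M.inv().apply(np.array(pos)-o["position"])*100; t=(M.inv()*T).as_rotvec()
    print("t",round(o["t"],2),"pos",o["position"].round(4),"shift",s.round(2),"turn",t.round(3),"F",o["ft_force"].round(1),"op",round(o["opening"],3),"ff",round(o["finger_force"],1))
E
python3 -c "
from h import *
shift([.578,-.321,.16],0)
print(plane('top',428.5,213,.04),plane('top',428,214,.04))"
```

```text
t 0.1 pos [ 0.2545 -0.625   0.2306] shift [ 41.42 -15.94   7.08] turn [-0.001  0.     0.387] F [-0.  -0.3  0.1] op 1.002 ff 0.0
[ 0.57994391 -0.3218158   0.04      ] [ 0.5772803  -0.32042681  0.04      ]
```

{"name": "apply_moves", "arguments": {
  "commands": [
    [[4.1, -1.6, 0], [0, 0, 0.08]],
    [[8.2, -3.2, 0], [0, 0, 0.16]],
    [[12.3, -4.8, 0.5], [0, 0, 0.24]],
    [[16.4, -6.4, 1.0], [0, 0, 0.32]],
    [[20.5, -8.0, 2.0], [0, 0, 0.387]]
  ],
  "gripper": 0.75
}}

```text
t: 0.6
position: [0.4154, -0.4724, 0.2115]
orientation: [0.0, 1.0, -0.002, 0.0]
ft_force: [-0.5, -0.8, 0.0]
opening: 0.749
finger_force: 0.0
```

```bash
python3 -c "
from h import *
shift([.578,-.321,.12],0)"
```

```text
t 0.6 pos [ 0.4154 -0.4724  0.2115] shift [ 16.2  -15.2    9.15] turn [ 0.    -0.    -0.004] F [-0.5 -0.8  0. ] op 0.749 ff 0.0
```

{"name": "apply_moves", "arguments": {
  "commands": [
    [[3.5, -3.3, 1.5], [0, 0, 0]],
    [[7, -6.6, 3.0], [0, 0, 0]],
    [[10.5, -9.9, 5], [0, 0, 0]],
    [[14, -13.2, 7], [0, 0, 0]],
    [[16.2, -15.2, 9.0], [0, 0, 0]]
  ]
}}

```text
t: 1.1
position: [0.5779, -0.3196, 0.1206]
orientation: [-0.0, 1.0, 0.0, 0.0]
ft_force: [-0.1, -0.4, -0.5]
opening: 0.753
finger_force: 0.0
```

Run:
```python
from h import *
P=[]
for n in("top","side"):
    p,d=ctrl.read_camera(n)
    P.append(p[150:290,330:490] if n=="top" else p[100:240,240:400])
cv2.imwrite("pics/hover.png",cv2.resize(np.hstack(P),None,fx=2.5,fy=2.5,interpolation=cv2.INTER_CUBIC)[:,:,::-1])
shift([.578,-.321,.028],0)
```

```text
t 1.2 pos [ 0.5776 -0.318   0.1173] shift [0.08 0.33 8.93] turn [-0.003  0.004  0.003] F [-0.7  0.4 -0.4] op 0.75 ff 0.0
```

View pics/hover.png

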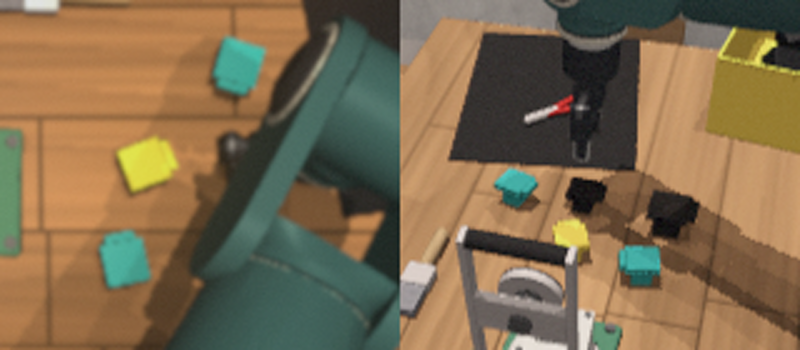

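The right half of the picture shows the gripper at (580,140) straight above the small black box (585,190), with its neighbours clear. I descend now.

{"name": "apply_moves", "arguments": {
  "commands": [
    [[0, 0, 2.0], [0, 0, 0]],
    [[0, 0, 4.0], [0, 0, 0]],
    [[0, 0, 5.0], [0, 0, 0]],
    [[0, 0, 5.0], [0, 0, 0]],
    [[0, 0, 5.0], [0, 0, 0]]
  ]
}}

```text
t: 1.7
position: [0.5764, -0.3222, 0.0722]
orientation: [0.0, 1.0, -0.0, 0.0]
ft_force: [0.1, -0.0, 0.2]
opening: 0.75
finger_force: 0.0
```

```bash
python3 -c "
from h import *
shift([.578,-.321,.029],0)"
```

```text
t 1.7 pos [ 0.5764 -0.3222  0.0722] shift [ 0.16 -0.12  4.32] turn [ 0.    -0.001 -0.001] F [ 0.1 -0.   0.2] op 0.75 ff 0.0
```

{"name": "apply_moves", "arguments": {
  "commands": [
    [[0.2, -0.1, 1.5], [0, 0, 0]],
    [[0.2, -0.1, 3.0], [0, 0, 0]],
    [[0.2, -0.1, 4.3], [0, 0, 0]],
    [[0.2, -0.1, 4.3], [0, 0, 0]],
    [[0.2, -0.1, 4.3], [0, 0, 0]]
  ]
}}

```text
t: 2.2
position: [0.5782, -0.3206, 0.0278]
orientation: [-0.0, 1.0, -0.0, -0.0]
ft_force: [-0.2, -0.1, -0.5]
opening: 0.75
finger_force: 0.0
```

{"name": "apply_moves", "arguments": {
  "commands": [
    [[0, 0, 0], [0, 0, 0]],
    [[0, 0, 0], [0, 0, 0]],
    [[0, 0, 0], [0, 0, 0]],
    [[0, 0, 0], [0, 0, 0]],
    [[0, 0, 0], [0, 0, 0]]
  ],
  "gripper": 0.3
}}

```text
t: 2.7
position: [0.5788, -0.3211, 0.0294]
orientation: [0.0, 1.0, -0.0, 0.001]
ft_force: [0.4, -0.4, 6.5]
opening: 0.52
finger_force: 61.8
```

{"name": "apply_moves", "arguments": {
  "commands": [
    [[0, 0, -1], [0, 0, 0]],
    [[0, 0, -4], [0, 0, 0]],
    [[0, 0, -8], [0, 0, 0]],
    [[0, 0, -12], [0, 0, 0]],
    [[0, 0, -13], [0, 0, 0]]
  ]
}}

```text
t: 3.2
position: [0.5794, -0.3214, 0.1643]
orientation: [0.002, 1.0, -0.0, 0.003]
ft_force: [0.4, -0.2, -1.1]
opening: 0.517
finger_force: 61.4
```

Run:
```python
from h import *
P=[]
p,d=ctrl.read_camera("side")
cv2.imwrite("pics/lift.png",cv2.resize(p[90:230,230:400],None,fx=4,fy=4,interpolation=cv2.INTER_CUBIC)[:,:,::-1])
shift([.5487,.005,.17],3.5)
```

```text
t 3.25 pos [ 0.5794 -0.3214  0.1637] shift [ -3.07 -32.64  -0.75] turn [ 0.003 -0.005 -0.061] F [ 0.5 -0.4  0.8] op 0.514 ff 61.4
```

View pics/lift.png

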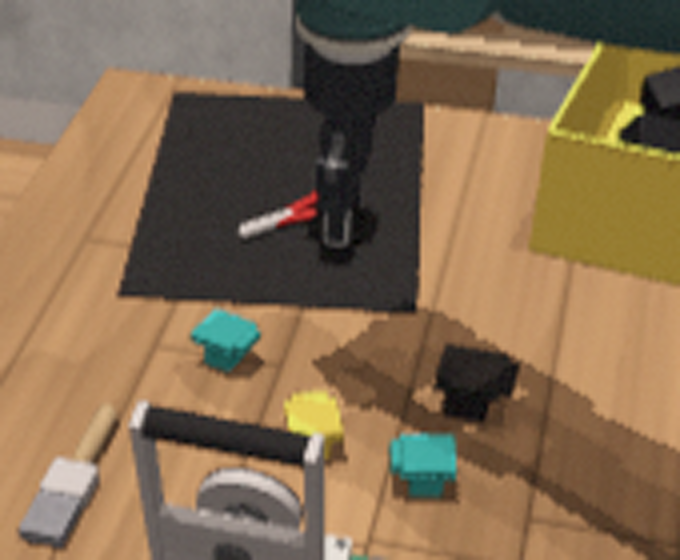

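The box is in the gripper at (340,240), lifted clear, and the other things have not moved. Moving over to the press.

{"name": "apply_moves", "arguments": {
  "commands": [
    [[-0.4, -4, 0], [0, 0, -0.01]],
    [[-0.8, -8, 0], [0, 0, -0.02]],
    [[-1.2, -12, 0], [0, 0, -0.03]],
    [[-1.6, -16, 0], [0, 0, -0.04]],
    [[-2.0, -20, 0], [0, 0, -0.05]]
  ]
}}

```text
t: 3.75
position: [0.5575, -0.1192, 0.1571]
orientation: [-0.0, 1.0, 0.025, -0.001]
ft_force: [1.3, 0.9, -0.3]
opening: 0.514
finger_force: 61.4
```

{"name": "apply_moves", "arguments": {
  "commands": [
    [[-0.3, -3.5, 0], [0, 0, -0.01]],
    [[-0.6, -7, 0], [0, 0, -0.01]],
    [[-0.9, -10, 0], [0, 0, -0.01]],
    [[-1.1, -12, 0], [0, 0, -0.01]],
    [[-1.1, -12.6, 0], [0, 0, -0.01]]
  ]
}}

```text
t: 4.25
position: [0.5404, 0.0062, 0.1573]
orientation: [-0.0, 1.0, 0.031, -0.001]
ft_force: [-0.4, -0.9, -1.7]
opening: 0.518
finger_force: 61.4
```

Run:
```python
from h import *
P=[]
p,d=ctrl.read_camera("side");np.savez("/tmp/side1.npz",p=p,d=d)
q,d2=ctrl.read_camera("top");np.savez("/tmp/top1.npz",p=q,d=d2)
a=cv2.resize(p[150:300,230:370],(490,525),interpolation=cv2.INTER_CUBIC);b=cv2.resize(q[150:300,220:350],None,fx=2.35,fy=3.5)
cv2.imwrite("pics/over.png",np.hstack([a,b])[:,:,::-1])
shift([.5487,.005,.12],3.5)
```

```text
t 4.35 pos [0.5408 0.005  0.1576] shift [0.79 0.05 3.76] turn [-0.     0.001 -0.   ] F [-0.5 -0.5 -0.9] op 0.518 ff 61.4
```

View pics/over.png

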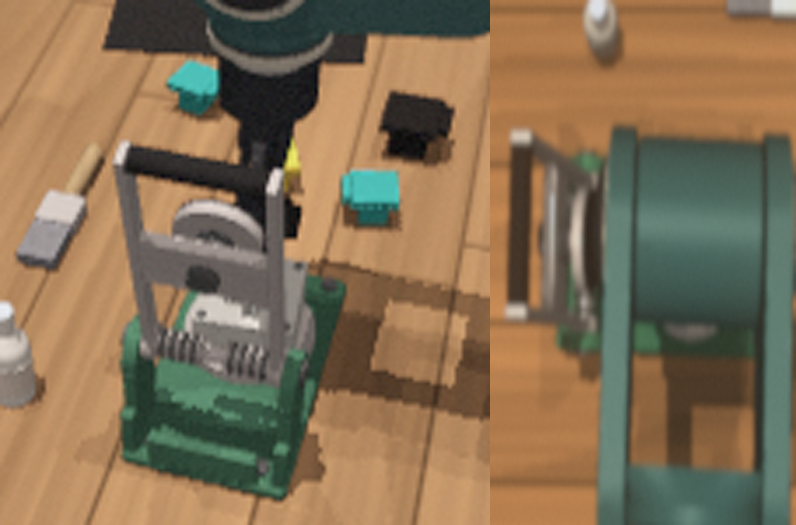

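The box hangs over the press block, with the wrist clear of the yoke pad (left panel, box at about (285,215)). I fine-tune the position and descend.

{"name": "apply_moves", "arguments": {
  "commands": [
    [[0.4, 0, 1.0], [0, 0, 0]],
    [[0.8, 0, 2.0], [0, 0, 0]],
    [[0.8, 0, 3.5], [0, 0, 0]],
    [[0.8, 0, 4.5], [0, 0, 0]],
    [[0.8, 0, 4.5], [0, 0, 0]]
  ]
}}

```text
t: 4.85
position: [0.5482, 0.0048, 0.1108]
orientation: [-0.0, 1.0, 0.03, -0.002]
ft_force: [0.5, -0.2, -0.1]
opening: 0.517
finger_force: 61.4
```

```bash
python3 -c "
from h import *
shift([.5487,.005,.076],3.5)"
```

```text
t 4.85 pos [0.5482 0.0048 0.1108] shift [ 0.07 -0.02  3.48] turn [-0.     0.003 -0.002] F [ 0.5 -0.2 -0.1] op 0.517 ff 61.4
```

{"name": "apply_moves", "arguments": {
  "commands": [
    [[0, 0, 0.4], [0, 0, 0]],
    [[0, 0, 0.8], [0, 0, 0]],
    [[0, 0, 1.2], [0, 0, 0]],
    [[0, 0, 1.6], [0, 0, 0]],
    [[0, 0, 1.8], [0, 0, 0]]
  ]
}}

```text
t: 5.35
position: [0.549, 0.0051, 0.095]
orientation: [-0.0, 1.0, 0.03, -0.0]
ft_force: [-0.2, 0.3, -0.3]
opening: 0.52
finger_force: 61.7
```

{"name": "apply_moves", "arguments": {
  "commands": [
    [[0, 0, 0.4], [0, 0, 0]],
    [[0, 0, 0.8], [0, 0, 0]],
    [[0, 0, 1.2], [0, 0, 0]],
    [[0, 0, 1.5], [0, 0, 0]],
    [[0, 0, 1.7], [0, 0, 0]]
  ]
}}

```text
t: 5.85
position: [0.549, 0.005, 0.0779]
orientation: [-0.0, 1.0, 0.03, -0.0]
ft_force: [-2.2, 0.4, 0.4]
opening: 0.521
finger_force: 61.7
```

{"name": "apply_moves", "arguments": {
  "commands": [
    [[0, 0, 0.1], [0, 0, 0]],
    [[0, 0, 0.2], [0, 0, 0]],
    [[0, 0, 0.2], [0, 0, 0]]
  ]
}}

```text
t: 6.15
position: [0.5491, 0.005, 0.0763]
orientation: [0.0, 1.0, 0.03, -0.0]
ft_force: [-0.9, 0.3, -1.9]
opening: 0.518
finger_force: 61.5
```

{"name": "apply_moves", "arguments": {
  "commands": [
    [[0, 0, 0.1], [0, 0, 0]],
    [[0, 0, 0.2], [0, 0, 0]],
    [[0, 0, 0.2], [0, 0, 0]]
  ]
}}

```text
t: 6.45
position: [0.5491, 0.005, 0.0745]
orientation: [0.0, 1.0, 0.03, -0.0]
ft_force: [-5.0, -0.8, 3.3]
opening: 0.516
finger_force: 62.0
```

{"name": "apply_moves", "arguments": {
  "commands": [
    [[0, 0, 0], [0, 0, 0]],
    [[0, 0, 0], [0, 0, 0]],
    [[0, 0, 0], [0, 0, 0]],
    [[0, 0, 0], [0, 0, 0]]
  ],
  "gripper": 0.8
}}

```text
t: 6.85
position: [0.5492, 0.005, 0.0743]
orientation: [-0.0, 1.0, 0.03, 0.0]
ft_force: [-0.2, 0.1, 0.1]
opening: 0.797
finger_force: 0.0
```

{"name": "apply_moves", "arguments": {
  "commands": [
    [[0, 0, -1], [0, 0, 0]],
    [[0, 0, -4], [0, 0, 0]],
    [[0, 0, -8], [0, 0, 0]],
    [[0, 0, -12], [0, 0, 0]],
    [[0, 0, -16], [0, 0, 0]]
  ]
}}

```text
t: 7.35
position: [0.5488, 0.0051, 0.2368]
orientation: [0.0, 1.0, 0.03, 0.0]
ft_force: [0.5, -0.0, 0.1]
opening: 0.8
finger_force: 0.0
```

{"name": "apply_moves", "arguments": {
  "commands": [
    [[0, 2, -4], [0, 0, 0]],
    [[0, 4, -8], [0, 0, 0]],
    [[0, 7, -11], [0, 0, 0]],
    [[0, 11, -14], [0, 0, 0]],
    [[0, 15, -16], [0, 0, 0]]
  ]
}}

```text
t: 7.85
position: [0.5577, -0.1458, 0.3978]
orientation: [0.0, 1.0, 0.03, 0.001]
ft_force: [0.3, 1.0, 0.3]
opening: 0.795
finger_force: 0.0
```

Run:
```python
from h import *
P={}
for n in("top","side"):
    p,d=ctrl.read_camera(n); C=cloud(n,d); P[n]=p
    m=(abs(C[...,0]-.5487)<.034)&(abs(C[...,1]-.005)<.034)&(C[...,2]>.06)&(C[...,2]<.11)&(p.max(2)<90)
    q=C[m]; print(n,len(q),q.mean(0).round(4),np.percentile(q[:,2],[5,25,50,75,95]).round(4)) if len(q) else print(n,0)
    if n=="top" and len(q):
        A=np.c_[q[:,:2]-q[:,:2].mean(0),np.ones(len(q))]; print("plane",np.linalg.lstsq(A,q[:,2],rcond=None)[0])
        rect("base",m,(0,0,560,420),.085)
    for zz in(0,):
        m=(C[...,2]>.325)&(C[...,2]<.37)&(abs(C[...,0]-.553)<.07)&(C[...,1]>.1)&(C[...,1]<.3)&(p.max(2)<90)
        q=C[m]
        if len(q)>20:
            print("grip",n,len(q),q.min(0).round(3),q.max(0).round(3),np.median(q,0).round(4)); k=np.polyfit(q[:,0],q[:,1],1);print("slope deg",np.degrees(np.arctan(k[0])))
a=cv2.resize(P["side"][150:300,230:370],(490,525),interpolation=cv2.INTER_CUBIC);b=cv2.resize(P["top"][170:280,220:350],(310,525))
cv2.imwrite("pics/placed.png",np.hstack([a,b])[:,:,::-1])
shift([.553,.1593,.40],-1.5)
```

```text
top 0
grip top 334 [0.508 0.149 0.34 ] [0.596 0.166 0.354] [0.5531 0.1575 0.3476]
slope deg -1.7339271739640838
side 15 [0.5443 0.0223 0.0798] [0.0751 0.0776 0.0808 0.0822 0.0839]
grip side 325 [0.506 0.152 0.326] [0.6   0.173 0.349] [0.5521 0.166  0.344 ]
slope deg -1.297941502456298
t 7.95 pos [ 0.558  -0.1483  0.3978] shift [  1.23 -30.74  -0.28] turn [ 0.002 -0.003  0.083] F [ 0.8 -0.2 -0.1] op 0.797 ff 0.0
```

View pics/placed.png

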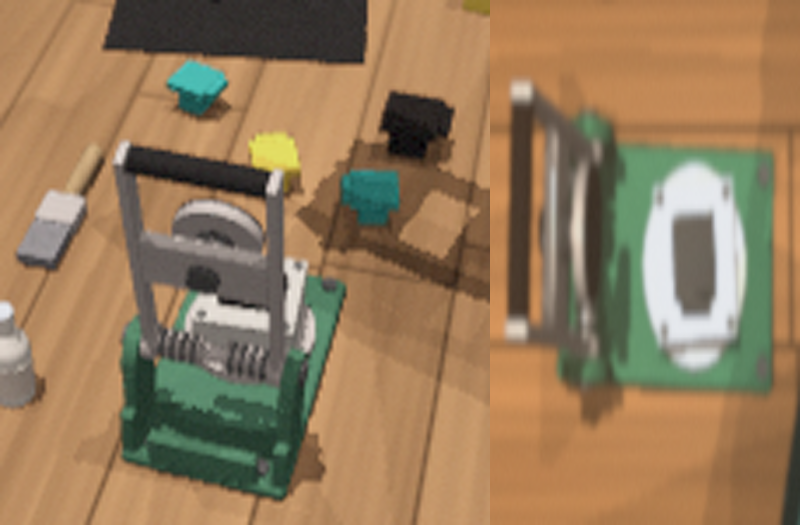

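The top view (right panel) shows the base at (693,262), square and central on the block. The side view shows it seated at (250,285). I check its height from depth while I move above the grip bar.

Run:
```python
from h import *
p,d=ctrl.read_camera("top"); C=cloud("top",d)
m=(abs(C[...,0]-.5487)<.032)&(abs(C[...,1]-.005)<.032)&(C[...,2]>.078)&(C[...,2]<.11)
q=C[m]; print(len(q),q.mean(0).round(4),np.percentile(q[:,2],[5,50,95]).round(4))
A=np.c_[q[:,:2]-q[:,:2].mean(0),np.ones(len(q))]; print("plane",np.linalg.lstsq(A,q[:,2],rcond=None)[0].round(3)); rect("base",m,(0,0,560,420),.085)
```

```text
372 [0.5473 0.0062 0.0853] [0.0808 0.0854 0.0891]
plane [ 0.02  -0.006  0.085]
base top px [305.1 224.1] rect [545.6   5.1] [57.3 46.9] 5.2 sqrtA 49.4 mean [547.2   6.1]
```

{"name": "apply_moves", "arguments": {
  "commands": [
    [[0, -4.5, 0], [0, 0, 0.02]],
    [[0.2, -9, 0], [0, 0, 0.04]],
    [[0.4, -13.5, 0], [0, 0, 0.06]],
    [[0.6, -18, 0], [0, 0, 0.08]],
    [[0.8, -22, 0], [0, 0, 0.083]]
  ]
}}

```text
t: 8.5
position: [0.5518, 0.0783, 0.3943]
orientation: [-0.0, 1.0, -0.011, -0.0]
ft_force: [-0.3, -1.0, -0.6]
opening: 0.803
finger_force: 0.0
```

```bash
python3 -c "
from h import *
shift([.553,.1593,.40],-1.5)"
```

```text
t 8.5 pos [0.5518 0.0783 0.3943] shift [-0.07 -8.11 -0.57] turn [-0.     0.     0.003] F [-0.3 -1.  -0.6] op 0.803 ff 0.0
```

Seated: the top is level at 85.3 mm. Next, over the bar.

{"name": "apply_moves", "arguments": {
  "commands": [
    [[0, -3, -0.5], [0, 0, 0]],
    [[0, -6, -0.5], [0, 0, 0]],
    [[0, -8.1, -0.5], [0, 0, 0]],
    [[0, -8.1, 0], [0, 0, 0]],
    [[0, -8.1, 0], [0, 0, 0]]
  ]
}}

```text
t: 9.0
position: [0.5542, 0.157, 0.3934]
orientation: [0.0, 1.0, -0.011, -0.001]
ft_force: [0.3, 0.3, -0.6]
opening: 0.802
finger_force: 0.0
```

```bash
python3 -c "
from h import *
shift([.553,.1593,.32],-1.5)"
```

```text
t 9.0 pos [0.5542 0.157  0.3934] shift [-0.11 -0.23  7.34] turn [0.    0.001 0.005] F [ 0.3  0.3 -0.6] op 0.802 ff 0.0
```

{"name": "apply_moves", "arguments": {
  "commands": [
    [[-0.1, -0.2, 2], [0, 0, 0]],
    [[-0.1, -0.2, 4], [0, 0, 0]],
    [[-0.1, -0.2, 6], [0, 0, 0]],
    [[-0.1, -0.2, 7.2], [0, 0, 0]],
    [[-0.1, -0.2, 7.3], [0, 0, 0]]
  ]
}}

```text
t: 9.5
position: [0.5534, 0.1578, 0.3199]
orientation: [0.0, 1.0, -0.012, -0.001]
ft_force: [-0.4, -1.0, -0.2]
opening: 0.802
finger_force: 0.0
```

{"name": "apply_moves", "arguments": {
  "commands": [
    [[0, 0, 0], [0, 0, 0]],
    [[0, 0, 0], [0, 0, 0]],
    [[0, 0, 0], [0, 0, 0]],
    [[0, 0, 0], [0, 0, 0]],
    [[0, 0, 0], [0, 0, 0]]
  ],
  "gripper": 0.1
}}

```text
t: 10.0
position: [0.554, 0.1583, 0.3223]
orientation: [-0.0, 1.0, -0.012, 0.001]
ft_force: [-0.3, -1.3, 5.9]
opening: 0.216
finger_force: 58.5
```

{"name": "apply_moves", "arguments": {
  "commands": [
    [[0, 0, 0], [0, 0, 0]],
    [[0, 0, 0], [0, 0, 0]],
    [[0, 0, 0], [0, 0, 0]]
  ]
}}

```text
t: 10.3
position: [0.554, 0.1583, 0.3223]
orientation: [-0.0, 1.0, -0.012, 0.001]
ft_force: [0.1, -0.1, 6.2]
opening: 0.215
finger_force: 58.5
```

Bar gripped: opening 0.215 is about 20 mm. I pull along the arc, radius 225 mm, from α = 80° to 180°, in 4° steps.

{"name": "apply_moves", "arguments": {
  "commands": [
    [[0, 1.56, -0.22], [0, 0, 0]],
    [[0, 3.12, -0.33], [0, 0, 0]],
    [[0, 4.7, -0.33], [0, 0, 0]],
    [[0, 6.26, -0.22], [0, 0, 0]],
    [[0, 7.82, 0], [0, 0, 0]]
  ]
}}

```text
t: 10.8
position: [0.5519, 0.0797, 0.3224]
orientation: [-0.0, 1.0, -0.011, 0.001]
ft_force: [-0.9, 3.7, 3.9]
opening: 0.21
finger_force: 58.7
```

{"name": "apply_moves", "arguments": {
  "commands": [
    [[0, 1.53, 0.33], [0, 0, 0]],
    [[0, 3.04, 0.76], [0, 0, 0]],
    [[0, 4.52, 1.3], [0, 0, 0]],
    [[0, 5.95, 1.94], [0, 0, 0]],
    [[0, 7.34, 2.67], [0, 0, 0]]
  ]
}}

```text
t: 11.3
position: [0.5501, 0.006, 0.2955]
orientation: [-0.0, 1.0, -0.012, 0.0]
ft_force: [-3.9, 1.3, 4.5]
opening: 0.212
finger_force: 58.8
```

{"name": "apply_moves", "arguments": {
  "commands": [
    [[0, 1.33, 0.84], [0, 0, 0]],
    [[0, 2.6, 1.76], [0, 0, 0]],
    [[0, 3.81, 2.77], [0, 0, 0]],
    [[0, 4.94, 3.86], [0, 0, 0]],
    [[0, 5.99, 5.03], [0, 0, 0]]
  ]
}}

```text
t: 11.8
position: [0.5485, -0.054, 0.2448]
orientation: [0.0, 1.0, -0.012, 0.0]
ft_force: [-4.9, 0.5, 5.4]
opening: 0.21
finger_force: 58.9
```

```bash
python3 -c "
from h import *
# pin from first grasp: TCP start minus (39.1,221.6)
a=np.array([.554,.1583,.3223]); u=np.array([.026,.9997,0])
pin=a-.0391*u-[0,0,.2216]
o=ctrl.get_obs(); r=o['position']-pin; s=r@u; print('r',np.hypot(s,r[2])*1e3,'alpha',np.degrees(np.arctan2(r[2],s)),'lat mm',(r-s*u)[0]*1e3)
shift(pin-.225*u,-1.4)"
```

```text
r 225.38673926037592 alpha 140.2519675925301 lat mm 0.027362109707242815
t 11.8 pos [ 0.5485 -0.054   0.2448] shift [-0.02  5.16 14.41] turn [ 0.001 -0.     0.001] F [-4.9  0.5  5.4] op 0.21 ff 58.9
```

{"name": "apply_moves", "arguments": {
  "commands": [
    [[0, 0.96, 1.23], [0, 0, 0]],
    [[-0.05, 1.84, 2.54], [0, 0, 0]],
    [[-0.1, 2.63, 3.9], [0, 0, 0]],
    [[-0.1, 3.32, 5.31], [0, 0, 0]],
    [[-0.1, 3.9, 6.76], [0, 0, 0]]
  ]
}}

```text
t: 12.3
position: [0.5474, -0.0928, 0.1772]
orientation: [0.0, 1.0, -0.012, 0.001]
ft_force: [2.5, 1.2, 5.8]
opening: 0.21
finger_force: 58.8
```

{"name": "apply_moves", "arguments": {
  "commands": [
    [[0, 0.3, 0.8], [0, 0, 0]],
    [[0, 0.6, 1.8], [0, 0, 0]],
    [[0, 0.85, 2.9], [0, 0, 0]],
    [[0, 1.0, 3.9], [0, 0, 0]],
    [[0, 1.14, 4.57], [0, 0, 0]]
  ]
}}

```text
t: 12.8
position: [0.5471, -0.1041, 0.1313]
orientation: [0.0, 1.0, -0.012, 0.001]
ft_force: [1.2, -0.5, 5.9]
opening: 0.218
finger_force: 59.0
```

```bash
cat > ang.py <<'E'
from h import *
a=np.array([.554,.1583,.3223]); u=np.array([.026,.9997,0])
pin=a-.0391*u-[0,0,.2216]
o=ctrl.get_obs(); r=o['position']-pin; s=r@u; print('r',np.hypot(s,r[2])*1e3,'alpha',np.degrees(np.arctan2(r[2],s)),'lat mm',(r-s*u)[0]*1e3)
shift(pin-.225*u,-1.4)
E
python3 ang.py
```

```text
r 225.46658649033023 alpha 172.19604947051846 lat mm -0.04332500079914925
t 12.8 pos [ 0.5471 -0.1041  0.1313] shift [-0.    0.16  3.06] turn [ 0.001 -0.001  0.001] F [ 1.2 -0.5  5.9] op 0.218 ff 59.0
```

{"name": "apply_moves", "arguments": {
  "commands": [
    [[0, 0.05, 0.7], [0, 0, 0]],
    [[0, 0.1, 1.3], [0, 0, 0]],
    [[0, 0.12, 1.8], [0, 0, 0]],
    [[0, 0.13, 2.2], [0, 0, 0]],
    [[0, 0.13, 2.2], [0, 0, 0]]
  ]
}}

```text
t: 13.3
position: [0.5471, -0.1059, 0.1098]
orientation: [0.001, 1.0, -0.012, 0.001]
ft_force: [-2.0, -7.2, 11.2]
opening: 0.214
finger_force: 59.4
```

```bash
python3 ang.py
```

```text
r 225.36493502432563 alpha 177.6793263259686 lat mm -0.02338600388791627
t 13.3 pos [ 0.5471 -0.1059  0.1098] shift [ 0.   -0.02  0.91] turn [ 0.002 -0.001  0.001] F [-2.  -7.2 11.2] op 0.214 ff 59.4
```

{"name": "apply_moves", "arguments": {
  "commands": [
    [[0, 0, 0.3], [0, 0, 0]],
    [[0, -0.05, 0.6], [0, 0, 0]],
    [[0, -0.1, 0.8], [0, 0, 0]],
    [[0, -0.1, 0.8], [0, 0, 0]],
    [[0, -0.1, 0.8], [0, 0, 0]]
  ]
}}

```text
t: 13.8
position: [0.5472, -0.106, 0.1028]
orientation: [0.002, 1.0, -0.012, 0.001]
ft_force: [-5.3, -15.1, 13.5]
opening: 0.217
finger_force: 59.9
```

Run:
```python
exec(open("ang.py").read())
P={}
for n in("side","top"):
    p,d=ctrl.read_camera(n); P[n]=p; C=cloud(n,d)
    # yoke arm tops: light grey points over bench between bar and hinge, heights along press x
    if n in("side","top"):
        q=C.reshape(-1,3)-np.array([.5488,.0049,0]); v=np.array([.9997,-.026,0]); sx=q@u; sy=q@v
        for lab,c in(("arm+",51),("arm-",-51)):
            for lo in range(-110,100,30):
                m=(abs(sy*1e3-c)<6)&(sx*1e3>lo)&(sx*1e3<lo+30)&(q[:,2]>.09)&(q[:,2]<.15)
                if m.sum()>5: print(n,lab,lo,m.sum(),np.percentile(q[m,2],[50,90]).round(4))
a=cv2.resize(P["side"][170:310,230:370],(490,490),interpolation=cv2.INTER_CUBIC);b=cv2.resize(P["top"][170:280,220:390],(310,490))
cv2.imwrite("pics/press.png",np.hstack([a,b])[:,:,::-1])
```

```text
r 225.28129695144582 alpha 179.46662167633866 lat mm 0.02952472088288763
t 13.8 pos [ 0.5472 -0.106   0.1028] shift [-0.   -0.03  0.21] turn [ 0.004 -0.002  0.   ] F [ -5.3 -15.1  13.5] op 0.217 ff 59.9
side arm+ -110 25 [0.1257 0.1279]
side arm+ -80 28 [0.125  0.1276]
side arm+ -50 27 [0.1252 0.1279]
side arm+ -20 25 [0.1249 0.1267]
side arm+ 10 30 [0.1251 0.1269]
side arm+ 40 32 [0.1252 0.1274]
side arm+ 70 37 [0.1244 0.127 ]
side arm- -110 24 [0.1262 0.1276]
side arm- -80 24 [0.1263 0.1286]
side arm- -50 27 [0.1254 0.1283]
side arm- -20 29 [0.125  0.1275]
side arm- 10 35 [0.1244 0.128 ]
side arm- 40 27 [0.1249 0.1264]
side arm- 70 33 [0.1247 0.1268]
top arm+ -50 44 [0.1278 0.1304]
top arm+ -20 47 [0.1277 0.1311]
top arm+ 10 47 [0.1279 0.1296]
top arm+ 40 48 [0.1269 0.1308]
top arm+ 70 48 [0.1262 0.1307]
top arm- -110 43 [0.1292 0.1312]
top arm- -80 9 [0.1294 0.1318]
top arm- -50 28 [0.1286 0.1308]
top arm- -20 47 [0.1278 0.131 ]
top arm- 10 48 [0.1271 0.1304]
top arm- 40 41 [0.1276 0.1311]
top arm- 70 38 [0.1272 0.1307]
```

View pics/press.png

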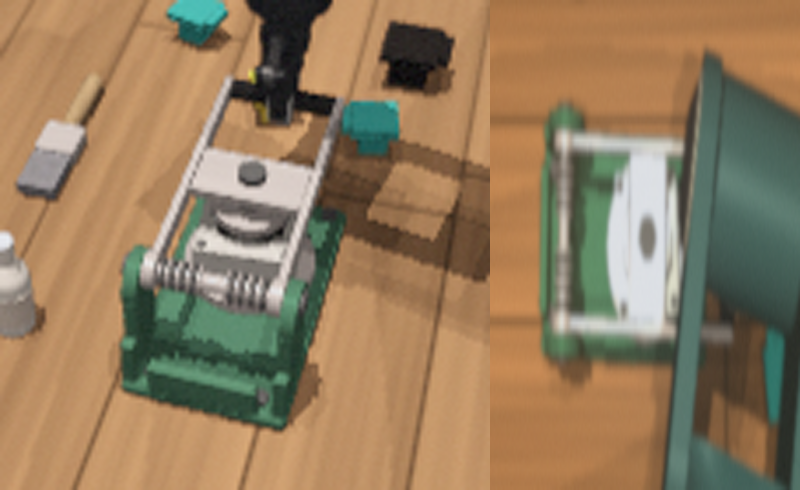

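The picture shows the yoke nearly level over the seated base, pad down at (250,215), gripper on the bar at (275,95). It is still about 0.5° short, and there is a small radial load to ease off.

{"name": "apply_moves", "arguments": {
  "commands": [
    [[0, 0.1, 0.05], [0, 0, 0]],
    [[-0.05, 0.2, 0.1], [0, 0, 0]],
    [[-0.1, 0.2, 0.15], [0, 0, 0]],
    [[-0.1, 0.2, 0.2], [0, 0, 0]],
    [[-0.1, 0.2, 0.2], [0, 0, 0]]
  ]
}}

```text
t: 14.4
position: [0.5471, -0.1062, 0.1013]
orientation: [0.0, 1.0, -0.012, 0.002]
ft_force: [3.3, 0.4, 16.0]
opening: 0.212
finger_force: 60.0
```

```bash
python3 ang.py
```

```text
r 225.4666491098091 alpha 179.84919300168445 lat mm -0.04319264570697666
t 14.4 pos [ 0.5471 -0.1062  0.1013] shift [ 0.   -0.04  0.06] turn [ 0.001 -0.004  0.001] F [ 3.3  0.4 16. ] op 0.212 ff 60.0
```

{"name": "apply_moves", "arguments": {
  "commands": [
    [[0, 0, 0.06], [0, 0, 0]],
    [[0, 0, 0.06], [0, 0, 0]],
    [[0, 0, 0.06], [0, 0, 0]],
    [[0, 0, 0.06], [0, 0, 0]],
    [[0, 0, 0.06], [0, 0, 0]]
  ]
}}

```text
t: 14.9
position: [0.5471, -0.1062, 0.1008]
orientation: [0.0, 1.0, -0.012, 0.002]
ft_force: [1.7, 0.4, 16.9]
opening: 0.213
finger_force: 60.1
```

Run:
```python
exec(open("ang.py").read())
v=np.array([.9997,-.026,0])
for n in("side","top"):
  for k in range(3):
    p,d=ctrl.read_camera(n); q=cloud(n,d).reshape(-1,3)-np.array([.5488,.0049,0]); sx=q@u; sy=q@v
    m=(abs(abs(sy)-.051)<.005)&(sx>-.1)&(sx<.09)&(q[:,2]>.118)&(q[:,2]<.136)
    f=np.polyfit(sx[m],q[m,2],1); print(n,m.sum(),"slope deg",np.degrees(f[0]).round(2),"z",f[1].round(4))
shift(pin-.225*u,-1.4)
```

```text
r 225.45814026427902 alpha 179.97765943057044 lat mm -0.05374119495983598
t 14.9 pos [ 0.5471 -0.1062  0.1008] shift [ 0.01 -0.04  0.01] turn [ 0.001 -0.004  0.001] F [ 1.7  0.4 16.9] op 0.213 ff 60.1
side 287 slope deg -0.15 z 0.1243
side 285 slope deg 0.16 z 0.1244
side 285 slope deg -0.08 z 0.1245
top 416 slope deg -0.25 z 0.1271
top 417 slope deg -0.16 z 0.1267
top 422 slope deg 0.12 z 0.1267
t 15.2 pos [ 0.5471 -0.1062  0.1008] shift [ 0.   -0.04  0.01] turn [ 0.001 -0.004  0.001] F [ 0.7  0.5 16.3] op 0.211 ff 60.1
```

The arms are level (slope 0 ± 0.2° in both views), the force is 16 to 17 N, and the pose is steady. Handing in.

```bash
python3 -c "
from plant import ctrl
print(ctrl.finish_job())"
```

```text
the job is handed in; nothing more can be done
None
```

The small black box is seated base-up in the press block, and I handed the job in at about 15 s with the gripper still holding the yoke level at about 16 N; the judge's verdict was not shown.

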